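# Clear the sanding table and reset its tripped breaker

## Robot

A 6-joint arm with a two-finger parallel gripper is mounted at the origin on the work surface. World frame = base frame: x ahead of the robot, y to its left, z up, the work surface at z = 0. Lengths are in m, angles in rad, forces in N, time in s.
With the tool pointing down it reaches from about 0.325 to 0.9 m from the base axis. Payload 6.1 kg.
Tool frame: the origin (TCP) lies midway between the tips of the shut fingers; the grasp point (between the pads) lies 19 mm behind it; z points along the fingers, y is the line along which they close (so a half turn about z gives the same grasp; the last joint's range is limited). The gripper opens to 87 mm and grips with 3 to 60 N. Pads are 19 mm wide; open, the fingers measure 117 mm over their backs; the gripper's body (75 mm by 190 mm) begins 51 mm behind the grasp point.
Start: joints at [-1.38, 0.22, 1.526, -0, 1.395, -0.126], TCP at [0.195, -0.594, 0.201] pointing down, gripper open.
Joint ranges: [-2.98, 2.98], [-0.91, 2.08], [0.09, 2.57], [-1.24, 4.39], [0.2, 2.65], [-2.68, 2.68]. Speed limits (rad/s): [2.57, 2.57, 3.01, 3.14, 3.14, 3.14].

## Interface

Orientations are given as a unit quaternion [w, x, y, z].
In Python, from plant import telemetry, grab_frame, env gives the robot as it stands.
- The arm moves only by the shell command python3 -m inch 'ROWS' [OPENING] [FORCE]. ROWS is JSON, a list of rows, each a list of 2 entries, a list of its own where there are three numbers: the shift along the tool's x, y, z in m, then the turn about the tool's z in degrees. A call has exactly 8 rows; each row is the pose to reach, as a shift and turn from the pose commanded when the call began, along the tool's axes at that moment; what a row does not reach only later rows make up. A row lasts 1/10 s, in which the tool goes at most 50 mm and 8.59 degrees, less where a joint would pass 70% of its speed; a pose out of reach is approached as far as the arm can. A call with a gripper value outside its range is refused whole. OPENING is the finger opening in m, from 0 to 0.087, set as the call begins (- or left out, the last holds). The fingers move at their own pace and stop on an object; FORCE is the grip in N (left out, the last holds). Time passes only in rows, so rows that repeat a pose let the fingers close, or fill a call up. It gives the time, the measured TCP pose, the force, the opening and the grip force at its end, in the units of the state.
- telemetry.get_state(): the state, without advancing time (a new reading comes with each control period).
- grab_frame(name): name is "side" or "top" or "wrist"; returns a dict with "image" (384x512x3 uint8, red, green, blue), "z_map" (384x512 float32, m along the optical axis (not along the pixel's ray), 0 where there is no reading), "K" (3x3 intrinsics, pixels), "R" (3x3) and "t" (3): a world point X has camera coordinates R X + t; the wrist camera has in their place "hand_eye" (4x4, takes a point from camera to tool coordinates, whose origin is the TCP and whose axes are the flange's). Camera axes: x right, y down, z forward; pixel columns grow to the right and rows downward; lengths in m; the calibration is good to about 2 mm. The wrist camera is an equidistant fisheye: a pixel r from the principal point sees the ray r / f radians off the axis. A picture is of the moment at which its call begins: read the wrist's pose just before it.
- env.job_done(): hands the job in; it is judged then, once.
The state is a dict: "clock": time; "joints": joint angles; "dq": joint speeds; "joint_torque": joint torques, N m; "eef_pos": TCP position; "tcp_rot": TCP orientation; "force": force on the tool from outside, world axes, zero at the start; "ft_torque": the same for the moment, N m; "finger_gap": finger opening in m; "finger_force": force on a finger pad.
Only numpy, scipy, OpenCV 4.12 (cv2) and the standard library are available. Lean on these libraries where they do the work, as an engineer would, in place of code of your own. Each camera call takes 0.05 s, during which the arm holds its last target. There are 200 camera calls.

## Task

The breaker that feeds the sanding table has tripped: its lever stands half-way. First push that lever fully off and leave it off while you clear the table: lay every handle blank flat in a slot of its own, the blanks tagged with a disc in the rack marked with a disc, the rejects tagged with two bands in the rack marked with two bands. Only when all are put away, throw the breaker fully on; leave the other breaker on throughout and do not disturb the plane, the glue bottle or the mug.

Things in the scene. Friction and masses are not known exactly. Their poses are not given: they have to be found in the camera images.
- tripped_box: fixed grey box of the tripped breaker, 120 (x) x 85 (y) x 50 mm high, origin under its centre on the bench. The lever's hinge lies along its y axis, 55 mm above the origin; on top, a white ring marks the off side (-x) and a white bar the on side (+x)
- tripped_tip (a point): top end of the lever of the tripped breaker, 88 mm from the hinge, in the middle of the lever's width. The uppermost 34 mm of the lever is a black grip 34 mm wide (along the hinge) and 14 mm thick (in the direction of swing), below it a steel bar 18 wide, 10 thick
- tripped (a joint): angle of the lever of the tripped breaker, rad: 0 = fully off (leaning 0.6 rad from upright towards the box's -x), 0.6 upright, 1.2 = fully on (leaning 0.6 rad to +x), stops at both ends. No spring: friction holds it where it is left; it takes about 3 N at the grip to move. It starts tripped, 0.45 to 0.75
- healthy_box: fixed grey box of the other breaker, 120 (x) x 85 (y) x 50 mm high, origin under its centre on the bench. The lever's hinge lies along its y axis, 55 mm above the origin; on top, a white ring marks the off side (-x) and a white bar the on side (+x)
- healthy_tip (a point): top end of the lever of the other breaker, 88 mm from the hinge, in the middle of the lever's width. The uppermost 34 mm of the lever is a black grip 34 mm wide (along the hinge) and 14 mm thick (in the direction of swing), below it a steel bar 18 wide, 10 thick
- healthy (a joint): angle of the lever of the other breaker, rad: 0 = fully off (leaning 0.6 rad from upright towards the box's -x), 0.6 upright, 1.2 = fully on (leaning 0.6 rad to +x), stops at both ends. No spring: friction holds it where it is left; it takes about 3 N at the grip to move. It starts on and must stay on
- rack_disc: fixed rack for blanks tagged with the disc: pale slats, grey felt floor, an orange disc (39 mm) on the apron at its +y edge. Origin: under its middle slot, on the bench. Three open slots side by side, each 140 mm long (x), 46 wide, centred at y = -64, 0, +64 mm; slot floors 6 mm, slats 16 mm above the origin, slats 18 mm wide. Outside: x -78 to 78, y -95 to 145
- disc_a_mid (a point): handle blank a of the kind tagged with one round orange disc, 26 mm across, on its top face; pale wood, 116 mm long over all along its x: a body 100 long x 32 wide (y) x 30 high with a round tenon, 20 mm in diameter and 16 long, on its +x end; 70 g (hidden factor 0.7 to 1.4). This point is the middle of its overall length, half-way up (15 mm above its underside). None if this blank is absent today
- disc_b_mid (a point): handle blank b of the kind tagged with one round orange disc, 26 mm across, on its top face; pale wood, 116 mm long over all along its x: a body 100 long x 32 wide (y) x 30 high with a round tenon, 20 mm in diameter and 16 long, on its +x end; 70 g (hidden factor 0.7 to 1.4). This point is the middle of its overall length, half-way up (15 mm above its underside). None if this blank is absent today
- disc_c_mid (a point): handle blank c of the kind tagged with one round orange disc, 26 mm across, on its top face; pale wood, 116 mm long over all along its x: a body 100 long x 32 wide (y) x 30 high with a round tenon, 20 mm in diameter and 16 long, on its +x end; 70 g (hidden factor 0.7 to 1.4). This point is the middle of its overall length, half-way up (15 mm above its underside). None if this blank is absent today
- rack_bands: fixed rack for blanks tagged with two bands: pale slats, grey felt floor, two orange bands (15 x 39 mm) on the apron at its +y edge. Origin: under its middle slot, on the bench. Three open slots side by side, each 140 mm long (x), 46 wide, centred at y = -64, 0, +64 mm; slot floors 6 mm, slats 16 mm above the origin, slats 18 mm wide. Outside: x -78 to 78, y -95 to 145
- bands_a_mid (a point): handle blank a of the kind tagged with two short orange bands (10 x 26 mm each) across it, 52 mm apart, on its top face; pale wood, 116 mm long over all along its x: a body 100 long x 32 wide (y) x 30 high with a round tenon, 20 mm in diameter and 16 long, on its +x end; 70 g (hidden factor 0.7 to 1.4). This point is the middle of its overall length, half-way up (15 mm above its underside). None if this blank is absent today
- bands_b_mid (a point): handle blank b of the kind tagged with two short orange bands (10 x 26 mm each) across it, 52 mm apart, on its top face; pale wood, 116 mm long over all along its x: a body 100 long x 32 wide (y) x 30 high with a round tenon, 20 mm in diameter and 16 long, on its +x end; 70 g (hidden factor 0.7 to 1.4). This point is the middle of its overall length, half-way up (15 mm above its underside). None if this blank is absent today
- bands_c_mid (a point): handle blank c of the kind tagged with two short orange bands (10 x 26 mm each) across it, 52 mm apart, on its top face; pale wood, 116 mm long over all along its x: a body 100 long x 32 wide (y) x 30 high with a round tenon, 20 mm in diameter and 16 long, on its +x end; 70 g (hidden factor 0.7 to 1.4). This point is the middle of its overall length, half-way up (15 mm above its underside). None if this blank is absent today
- sanding_table: fixed flat sanding table, 340 (x) x 320 (y) x 30 mm high, dark slotted top, on which the blanks start, lying with their tags up and roughly along its x. Origin under its centre on the bench
- plane: loose brass hand plane, 120 x 45 mm, about 60 mm high, bystander; origin under its middle
- glue: loose white glue bottle, 60 mm across, 150 high, bystander; origin under its centre
- mug: loose white mug, 80 mm across, 95 high, handle at its +y, bystander; origin under its centre

How it is judged:
On the way, in this order (a step that is already met when the one before it is completed fails the run):
1. the tripped lever is pushed fully off (below 0.08 rad) before any blank is carried to the racks (value of joint tripped below 0.08 rad and world y of each of disc_a_mid, disc_b_mid, disc_c_mid, bands_a_mid, bands_b_mid, bands_c_mid below 0.14 m), for 0.2 s.
2. every blank lies in a slot of its own rack while the lever is still off (below 0.15 rad) (value of joint tripped below 0.15 rad and x of disc_a_mid in the frame of rack_disc between -0.03 and 0.03 m and y of disc_a_mid in the frame of rack_disc between -0.083 and 0.083 m and z of each of disc_a_mid, disc_b_mid, disc_c_mid in the frame of rack_disc below 0.027 m and angle between the x axis of each of disc_a_mid, disc_b_mid, disc_c_mid and the x axis of rack_disc, either way round below 0.25 rad and x of disc_b_mid in the frame of rack_disc between -0.03 and 0.03 m and y of disc_b_mid in the frame of rack_disc between -0.083 and 0.083 m and x of disc_c_mid in the frame of rack_disc between -0.03 and 0.03 m and y of disc_c_mid in the frame of rack_disc between -0.083 and 0.083 m and x of bands_a_mid in the frame of rack_bands between -0.03 and 0.03 m and y of bands_a_mid in the frame of rack_bands between -0.083 and 0.083 m and z of each of bands_a_mid, bands_b_mid, bands_c_mid in the frame of rack_bands below 0.027 m and angle between the x axis of each of bands_a_mid, bands_b_mid, bands_c_mid and the x axis of rack_bands, either way round below 0.25 rad and x of bands_b_mid in the frame of rack_bands between -0.03 and 0.03 m and y of bands_b_mid in the frame of rack_bands between -0.083 and 0.083 m and x of bands_c_mid in the frame of rack_bands between -0.03 and 0.03 m and y of bands_c_mid in the frame of rack_bands between -0.083 and 0.083 m), for 0.2 s.
3. the lever is thrown fully on (above 1.12 rad) (value of joint tripped above 1.12 rad), for 0.2 s.
At the end, for the whole second after the job is handed in: Tripped lever on (above 1.12 of 1.2 rad), other lever on (above 1.05), every blank at rest on the floor of a slot of its own rack (within 30 mm in x and 83 mm in y of the rack's origin, less than 27 mm above it, within 0.25 rad of the slot) (value of joint tripped above 1.12 rad and value of joint healthy above 1.05 rad and x of disc_a_mid in the frame of rack_disc between -0.03 and 0.03 m and y of disc_a_mid in the frame of rack_disc between -0.083 and 0.083 m and z of each of disc_a_mid, disc_b_mid, disc_c_mid in the frame of rack_disc below 0.027 m and angle between the x axis of each of disc_a_mid, disc_b_mid, disc_c_mid and the x axis of rack_disc, either way round below 0.25 rad and x of disc_b_mid in the frame of rack_disc between -0.03 and 0.03 m and y of disc_b_mid in the frame of rack_disc between -0.083 and 0.083 m and x of disc_c_mid in the frame of rack_disc between -0.03 and 0.03 m and y of disc_c_mid in the frame of rack_disc between -0.083 and 0.083 m and x of bands_a_mid in the frame of rack_bands between -0.03 and 0.03 m and y of bands_a_mid in the frame of rack_bands between -0.083 and 0.083 m and z of each of bands_a_mid, bands_b_mid, bands_c_mid in the frame of rack_bands below 0.027 m and angle between the x axis of each of bands_a_mid, bands_b_mid, bands_c_mid and the x axis of rack_bands, either way round below 0.25 rad and x of bands_b_mid in the frame of rack_bands between -0.03 and 0.03 m and y of bands_b_mid in the frame of rack_bands between -0.083 and 0.083 m and x of bands_c_mid in the frame of rack_bands between -0.03 and 0.03 m and y of bands_c_mid in the frame of rack_bands between -0.083 and 0.083 m and linear speed of each of disc_a, disc_b, disc_c, bands_a, bands_b, bands_c below 0.02 m/s); the robot touches nothing.
It fails at once if the other breaker is switched off (lever below 1.05 rad) (value of joint healthy below 1.05 rad).
It fails at once if the plane, the glue bottle or the mug is moved more than 40 mm (distance of any of plane, glue, mug from where it was at the start of the episode above 0.04 m).
Of disc_a, disc_b, disc_c only 2 to 3 are there at a start; the rules pass over those that are not, and their reading is None.
Of bands_a, bands_b, bands_c only 2 to 3 are there at a start; the rules pass over those that are not, and their reading is None.
At some moment in a run one of disc_a, disc_b, disc_c, bands_a, bands_b, bands_c may be knocked a few centimetres aside while the robot is not near it.
Once in a run the grip may slacken for a moment while it holds something.
It also fails if it takes over 210 s, if anything falls off the work surface, if the arm or the gripper's body presses on something with over 40 N, if the wrist force passes 120 N, or if a joint passes its speed limit or range.

## Working session

There is one attempt and no reset: what is moved stays moved. The work goes in short steps, Python scripts to look and compute and a shell command to move; the robot and the scene stay as the last step left them, time stands still between calls to the robot, and variables do not carry over. Pictures are saved under pics/ and viewed, at most 14 in all, crops included, and the job is handed in when it is done.

```bash
ls; mkdir -p pics
python3 - <<'E'
from plant import telemetry, grab_frame
import cv2,numpy as np
s=telemetry.get_state();print({k:np.round(v,3).tolist() for k,v in s.items()})
for n in("top","side"):
    f=grab_frame(n);cv2.imwrite(f"pics/{n}0.png",f["image"][:,:,::-1]);np.savez(f"{n}0.npz",**f)
    print(n,f["K"].tolist(),np.round(f["R"],3).tolist(),np.round(f["t"],3))
E
```

```text
pics
{'clock': 0.0, 'joints': [-1.38, 0.221, 1.528, -0.0, 1.395, -0.126], 'dq': [-0.0, -0.002, 0.002, -0.0, -0.001, -0.003], 'joint_torque': [0.001, -49.461, -38.737, 0.07, 0.057, -0.0], 'eef_pos': [0.195, -0.593, 0.2], 'tcp_rot': [-0.001, 0.987, 0.158, -0.0], 'force': [0.026, -0.842, -0.28], 'ft_torque': [0.04, 0.002, -0.011], 'finger_force': 0.0, 'finger_gap': 0.087}
top [[359.3011430715268, 0.0, 254.14885121881508], [0.0, 359.3011430715268, 189.23381908855293], [0.0, 0.0, 1.0]] [[0.027, -0.999, -0.031], [-0.993, -0.023, -0.119], [0.118, 0.034, -0.992]] [-0.044  0.601  0.859]
side [[451.1400269493106, 0.0, 255.91582098746122], [0.0, 451.1400269493106, 195.37795537582224], [0.0, 0.0, 1.0]] [[-0.999, -0.043, -0.022], [-0.011, 0.645, -0.764], [0.046, -0.763, -0.644]] [0.618 0.137 1.247]
```

View pics/top0.png

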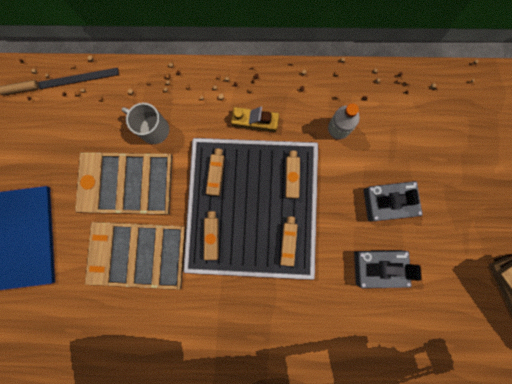

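View pics/side0.png

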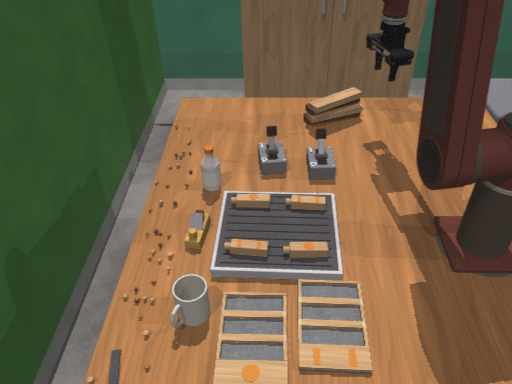

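```bash
python3 - <<'E'
import cv2
a=cv2.imread("pics/top0.png")[165:305,340:450]; b=cv2.imread("pics/side0.png")[115:190,240:350]
a=cv2.resize(a,None,fx=4,fy=4,interpolation=cv2.INTER_CUBIC);b=cv2.resize(b,(350,240))
import numpy as np
c=np.zeros((560,790,3),np.uint8);c[:,:440]=a;c[:240,440:]=b
cv2.imwrite("pics/crop.png",c)
E
cat > h.py <<'E'
import numpy as np,cv2
def world(f,u,v):
    z=float(f["z_map"][int(round(v)),int(round(u))]);K=f["K"]
    p=np.array([(u-K[0,2])/K[0,0]*z,(v-K[1,2])/K[1,1]*z,z]);return f["R"].T@(p-f["t"])
def cloud(f):
    z=f["z_map"];K=f["K"];v,u=np.mgrid[:384,:512]
    P=np.stack([(u-K[0,2])/K[0,0]*z,(v-K[1,2])/K[1,1]*z,z],-1);W=(P-f["t"])@f["R"];W[z==0]=np.nan;return W
def orange(im):
    h=cv2.cvtColor(im,cv2.COLOR_RGB2HSV);return ((h[...,0]<16)&(h[...,0]>5)&(h[...,1]>200)&(h[...,2]>150)).astype(np.uint8)
E
python3 - <<'E'
from h import *
f=dict(np.load("top0.npz"));W=cloud(f)
for n,u,v in(("discrack",125,183),("bandrack",137,256),("mug",148,124),("glue",343,125),("plane",255,119)):print(n,np.round(W[v,u],3))
# blanks: on table z 0.05..0.07
m=((W[...,2]>.047)&(W[...,2]<.075)).astype(np.uint8)
n,l,st,c=cv2.connectedComponentsWithStats(m)
for i in range(1,n):
    if st[i,4]>60:
        w=W[l==i];r=cv2.minAreaRect(w[:,:2].astype(np.float32));print("hi",c[i].round(),st[i,4],np.round(w.mean(0),3),np.round(r[0],3),np.round(r[1],3),round(r[2],1))
o=orange(f["image"]);n,l,st,c=cv2.connectedComponentsWithStats(o)
for i in range(1,n):
    if st[i,4]>15:
        print("or",c[i].round(),st[i,4],np.round(np.nanmean(W[l==i],0),3))
m=((W[...,2]>.075)&(W[...,2]<.2)).astype(np.uint8);n,l,st,c=cv2.connectedComponentsWithStats(m)
for i in range(1,n):
    if st[i,4]>15:
        w=W[l==i];print("tall",c[i].round(),st[i,4],np.round(w.mean(0),3),np.round(w.min(0),3),np.round(w.max(0),3))
E
```

```text
discrack [0.613 0.308 0.008]
bandrack [0.427 0.265 0.005]
mug [0.774 0.26  0.002]
glue [ 0.751 -0.236  0.097]
plane [ 0.776 -0.027  0.053]
hi [139. 115.] 162 [0.779 0.263 0.061] [0.774 0.259] [0.03  0.071] 51.0
hi [262. 116.] 215 [ 0.784 -0.044  0.057] [ 0.785 -0.045] [0.045 0.036] 83.6
hi [238. 113.] 68 [0.791 0.016 0.053] [0.792 0.016] [0.021 0.02 ] 1.2
hi [156. 131.] 133 [0.739 0.218 0.061] [0.742 0.223] [0.029 0.076] 48.2
hi [338. 129.] 101 [ 0.752 -0.231  0.062] [ 0.755 -0.235] [0.059 0.024] 57.5
hi [215. 173.] 588 [0.636 0.066 0.058] [0.641 0.067] [0.033 0.116] 84.3
hi [293. 176.] 592 [ 0.634 -0.122  0.059] [ 0.64  -0.122] [0.115 0.032] 0.8
hi [392. 201.] 1365 [ 0.578 -0.363  0.051] [ 0.58 -0.37] [0.084 0.12 ] 7.8
hi [211. 237.] 613 [0.482 0.071 0.059] [0.486 0.072] [0.113 0.033] 2.0
hi [289. 242.] 633 [ 0.474 -0.116  0.059] [ 0.477 -0.117] [0.032 0.116] 85.8
hi [383. 269.] 1566 [ 0.417 -0.337  0.051] [ 0.418 -0.343] [0.084 0.119] 2.0
hi [502. 264.] 97 [ 0.437 -0.612  0.053] [ 0.441 -0.614] [0.014 0.046] 40.5
or [352. 109.] 114 [ 0.777 -0.248  0.137]
or [216. 164.] 29 [0.66  0.066 0.06 ]
or [293. 176.] 65 [ 0.632 -0.122  0.06 ]
or [ 87. 182.] 147 [0.613 0.404 0.016]
or [213. 184.] 28 [0.608 0.071 0.06 ]
or [290. 233.] 28 [ 0.496 -0.118  0.061]
or [ 99. 237.] 68 [0.472 0.361 0.016]
or [210. 238.] 77 [0.478 0.072 0.06 ]
or [287. 255.] 28 [ 0.445 -0.111  0.06 ]
or [ 96. 269.] 73 [0.394 0.363 0.016]
tall [142. 119.] 388 [0.761 0.245 0.088] [0.719 0.202 0.075] [0.799 0.302 0.097]
tall [347. 118.] 567 [ 0.763 -0.24   0.113] [ 0.741 -0.274  0.075] [ 0.797 -0.216  0.153]
tall [410. 198.] 258 [ 0.58  -0.375  0.123] [ 0.564 -0.389  0.075] [ 0.598 -0.367  0.145]
tall [506. 277.] 293 [ 0.413 -0.593  0.093] [ 0.371 -0.614  0.075] [ 0.445 -0.578  0.104]
tall [409. 272.] 365 [ 0.419 -0.374  0.111] [ 0.402 -0.396  0.075] [ 0.436 -0.351  0.132]
```

View pics/crop.png

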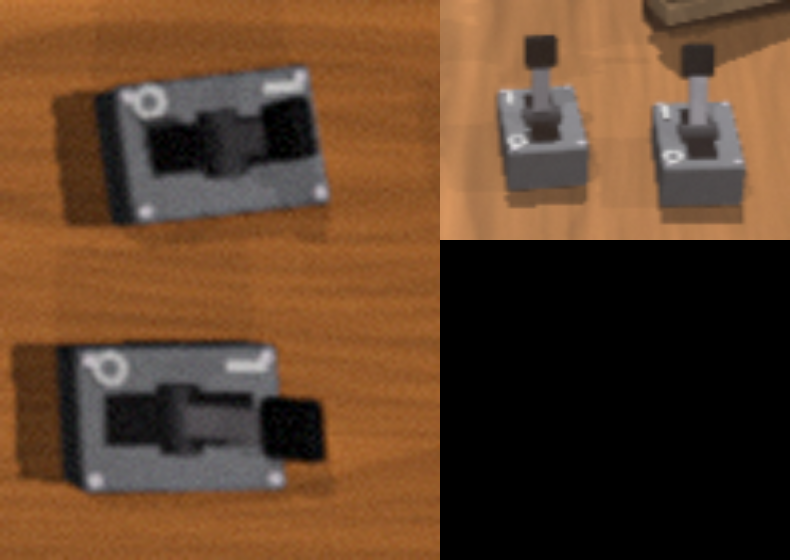

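```bash
cat >> h.py <<'E'
def pose():
    from plant import telemetry
    s=telemetry.get_state();w,x,y,z=s["tcp_rot"]
    X=np.array([1-2*(y*y+z*z),2*(x*y+z*w)]);return np.array(s["eef_pos"]),np.arctan2(X[1],X[0]),s
def shift(x,y,z,yawdeg):
    p,a,s=pose();d=np.array([x,y,z])-p
    t=(a-np.radians(yawdeg)+np.pi/2)%np.pi-np.pi/2
    print("shift",np.round([d[0]*np.cos(a)+d[1]*np.sin(a),d[0]*np.sin(a)-d[1]*np.cos(a),-d[2]],4).tolist(),"turn",round(np.degrees(t),1),"from",p.round(4),"yaw",round(np.degrees(a),1),"t",s["clock"],"j6",round(s["joints"][5],2))
E
python3 - <<'E'
from h import *
f=dict(np.load("top0.npz"));W=cloud(f)
m=((W[...,2]>.009)&(W[...,2]<.022)&(W[...,1]>.1)&(W[...,1]<.46)&(W[...,0]<.69)&(W[...,0]>.33)).astype(np.uint8)
m=cv2.morphologyEx(m,cv2.MORPH_OPEN,np.ones((3,3),np.uint8))
n,l,st,c=cv2.connectedComponentsWithStats(m)
for i in range(1,n):
    if st[i,4]>150:
        w=W[l==i];r=cv2.minAreaRect(w[:,:2].astype(np.float32));print(c[i].round(),st[i],np.round(r[0],3),np.round(r[1],3),round(r[2],1))
shift(.5875,-.4245,.2,7.8)
E
```

```text
[ 98. 184.] [  76  153   63   61 1928] [0.613 0.349] [0.155 0.165] 0.3
[146. 184.] [129 154  39  60 555] [0.613 0.246] [0.173 0.069] 14.5
[126. 255.] [  86  222   99   68 2978] [0.43  0.268] [0.241 0.156] 88.8
shift [0.4259, -0.038, 0.0001] turn 10.4 from [ 0.1946 -0.5933  0.2001] yaw 18.2 t 0.1 j6 -0.13
```

```bash
python3 -m inch '[[[0.05,-0.005,0],2],[[0.1,-0.01,0],4],[[0.15,-0.015,0],6],[[0.2,-0.02,0],8],[[0.25,-0.025,0],10.4],[[0.3,-0.03,0],10.4],[[0.35,-0.035,0],10.4],[[0.4,-0.038,0],10.4]]' 0 20; python3 -c "
from h import *
shift(.5875,-.4245,.2,7.8);shift(.5875,-.4245,.108,7.8)"
```

```text
clock: 0.9
eef_pos: [0.5628, -0.4324, 0.2006]
tcp_rot: [-0.0, 0.998, 0.068, -0.0]
force: [-0.1, -1.2, -0.1]
finger_gap: 0.0308
finger_force: 0.0
shift [0.0256, -0.0045, 0.0006] turn -0.0 from [ 0.5628 -0.4324  0.2006] yaw 7.8 t 0.9 j6 0.67
shift [0.0256, -0.0045, 0.0926] turn -0.0 from [ 0.5628 -0.4324  0.2006] yaw 7.8 t 0.9 j6 0.67
```

```bash
python3 -m inch '[[[0.026,-0.004,0],0],[[0.026,-0.004,0.03],0],[[0.026,-0.004,0.06],0],[[0.026,-0.004,0.093],0],[[0.026,-0.015,0.093],0],[[0.026,-0.03,0.093],0],[[0.026,-0.043,0.093],0],[[0.026,-0.054,0.093],0]]' ; python3 -m inch '[[[0,-0.003,0],0],[[0,-0.006,0],0],[[0,-0.009,0],0],[[0,-0.012,0],0],[[0,-0.012,0],0],[[0,-0.012,0],0],[[0,-0.012,0],0],[[0,-0.012,0],0]]'
python3 - <<'E'
from h import *
from plant import grab_frame
f=grab_frame("top");W=cloud(f);w=W[(W[...,2]>.075)&(W[...,2]<.15)&(abs(W[...,0]-.575)<.05)&(W[...,1]>-.36)&(W[...,1]<-.25)]
print(len(w),w.mean(0),w.min(0),w.max(0)); shift(.5875,-.4245,.108,7.8)
E
```

```text
clock: 1.7
eef_pos: [0.5799, -0.3767, 0.1096]
tcp_rot: [0.001, 0.998, 0.068, 0.0]
force: [0.1, -3.0, -0.8]
finger_gap: 0.0009
finger_force: 1.4
clock: 2.5
eef_pos: [0.5782, -0.3648, 0.1081]
tcp_rot: [-0.0, 0.998, 0.068, 0.0]
force: [1.1, 0.4, 0.8]
finger_gap: 0.0009
finger_force: 0.4<stdin>:4: RuntimeWarning: Mean of empty slice.
  ret = um.true_divide(
Traceback (most recent call last):
ValueError: zero-size array to reduction operation minimum which has no identity
```

```bash
for i in 1; do python3 -m inch '[[[0,-0.002,0],0],[[0,-0.004,0],0],[[0,-0.006,0],0],[[0,-0.008,0],0],[[0,-0.01,0],0],[[0,-0.01,0],0],[[0,-0.01,0],0],[[0,-0.01,0],0]]'; done
python3 - <<'E'
from h import *
from plant import grab_frame
f=grab_frame("side");cv2.imwrite("pics/s1.png",cv2.resize(f["image"][100:200,210:360,::-1],None,fx=4,fy=4))
E
```

```text
clock: 3.35
eef_pos: [0.5767, -0.3547, 0.1081]
tcp_rot: [-0.0, 0.998, 0.068, -0.0]
force: [0.1, -0.6, 0.7]
finger_gap: 0.0007
finger_force: 0.2
```

View pics/s1.png

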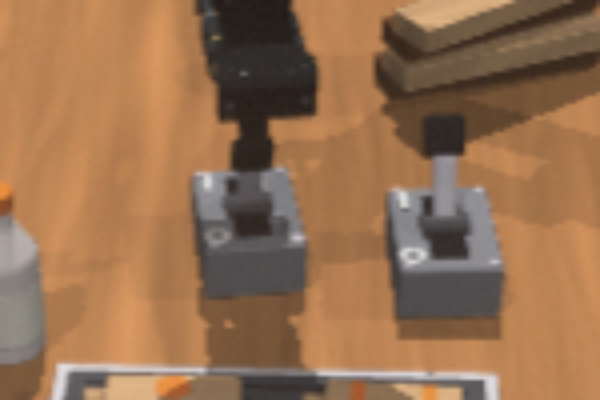

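```bash
python3 -m inch '[[[0,-0.002,0],0],[[0,-0.003,0],0],[[0,-0.004,0],0],[[0,-0.005,0],0],[[0,-0.006,0],0],[[0,-0.006,0],0],[[0,-0.006,0],0],[[0,-0.006,0],0]]';python3 -m inch '[[[0,-0.002,0],0],[[0,-0.003,0],0],[[0,-0.004,0],0],[[0,-0.005,0],0],[[0,-0.006,0],0],[[0,-0.006,0],0],[[0,-0.006,0],0],[[0,-0.006,0],0]]'
```

```text
clock: 4.2
eef_pos: [0.576, -0.349, 0.1082]
tcp_rot: [-0.0, 0.998, 0.068, 0.0]
force: [0.8, -2.2, 0.2]
finger_gap: 0.0005
finger_force: 0.8
clock: 5.0
eef_pos: [0.5751, -0.343, 0.1081]
tcp_rot: [-0.0, 0.998, 0.068, -0.0]
force: [-0.5, -1.5, -0.1]
finger_gap: 0.0008
finger_force: 0.7
```

```bash
python3 -m inch '[[[0,-0.003,0],0],[[0,-0.006,0],0],[[0,-0.006,0],0],[[0,-0.006,0],0],[[0,0.03,0],0],[[0,0.06,0],0],[[0,0.09,0],0],[[0,0.14,-0.03],0]]'
python3 - <<'E'
from h import *
from plant import grab_frame
f=grab_frame("top");W=cloud(f);w=W[(W[...,2]>.075)&(W[...,2]<.15)&(abs(W[...,0]-.575)<.05)&(W[...,1]>-.38)&(W[...,1]<-.25)]
print(len(w),w.mean(0),w.min(0),w.max(0));cv2.imwrite("pics/t1.png",cv2.resize(f["image"][150:310,330:490,::-1],None,fx=3,fy=3))
E
```

```text
clock: 5.8
eef_pos: [0.5912, -0.4716, 0.1284]
tcp_rot: [-0.004, 0.998, 0.068, -0.003]
force: [1.0, -0.8, -0.5]
finger_gap: 0.0006
finger_force: 0.0
170 [ 0.57409127 -0.3316259   0.11790894] [ 0.55644039 -0.36299413  0.07503562] [ 0.5913124  -0.31542855  0.1311092 ]
```

View pics/t1.png

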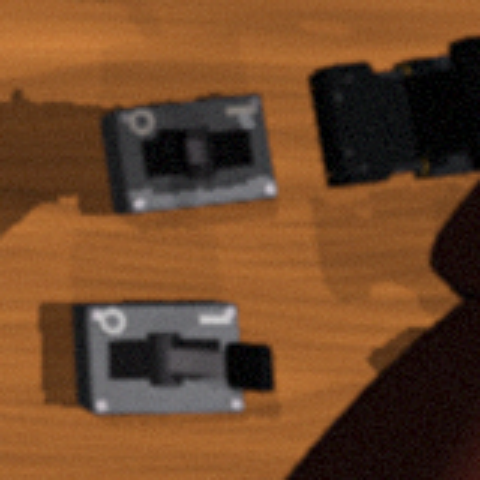

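```bash
python3 -c "
from h import *
shift(.5742,-.337,.108,7.8)"; python3 -m inch '[[[0,-0.03,0.02],0],[[0,-0.07,0.02],0],[[0,-0.11,0.02],0],[[0,-0.134,0.02],0],[[0,-0.138,0.02],0],[[0,-0.14,0.02],0],[[0,-0.14,0.02],0],[[0,-0.14,0.02],0]]'; python3 -c "
from h import *
shift(.5742,-.337,.108,7.8)"
```

```text
shift [0.0008, -0.1465, 0.0289] turn -0.2 from [ 0.5928 -0.4823  0.1369] yaw 7.6 t 5.85 j6 0.65
clock: 6.65
eef_pos: [0.5742, -0.3372, 0.114]
tcp_rot: [0.0, 0.998, 0.067, 0.0]
force: [0.3, 0.1, -0.3]
finger_gap: 0.0001
finger_force: 0.0
shift [-0.0, -0.0002, 0.006] turn -0.1 from [ 0.5742 -0.3372  0.114 ] yaw 7.7 t 6.65 j6 0.79
```

```bash
python3 -m inch '[[[0,0,0.006],0],[[0,-0.001,0.006],0],[[0,-0.002,0.006],0],[[0,-0.003,0.006],0],[[0,-0.004,0.006],0],[[0,-0.004,0.006],0],[[0,-0.004,0.006],0],[[0,-0.004,0.006],0]]';python3 -m inch '[[[0,-0.001,0],0],[[0,-0.002,0],0],[[0,-0.003,0],0],[[0,-0.004,0],0],[[0,-0.004,0],0],[[0,-0.004,0],0],[[0,-0.004,0],0],[[0,-0.004,0],0]]'
```

```text
clock: 7.45
eef_pos: [0.5741, -0.3358, 0.1089]
tcp_rot: [0.003, 0.998, 0.067, 0.001]
force: [1.5, -8.5, -0.3]
finger_gap: 0.0005
finger_force: 4.0
clock: 8.25
eef_pos: [0.5739, -0.3317, 0.1095]
tcp_rot: [0.003, 0.998, 0.067, 0.001]
force: [0.3, -8.9, 3.2]
finger_gap: 0.0007
finger_force: 4.6
```

```bash
python3 -m inch '[[[0,0,0],0],[[0,0.02,0],0],[[0,0.06,0],0],[[0,0.1,-0.02],0],[[0,0.14,-0.05],0],[[0,0.14,-0.1],0],[[0,0.14,-0.12],0],[[0,0.14,-0.12],0]]' 0.087
python3 - <<'E'
from h import *
from plant import grab_frame
f=grab_frame("top");W=cloud(f);w=W[(W[...,2]>.075)&(W[...,2]<.15)&(abs(W[...,0]-.575)<.05)&(W[...,1]>-.38)&(W[...,1]<-.25)]
print(len(w),w.mean(0),w.min(0),w.max(0))
m=((W[...,2]>.05)&(W[...,2]<.075)&(abs(W[...,1])<.18)&(W[...,0]<.7)).astype(np.uint8)
n,l,st,c=cv2.connectedComponentsWithStats(m)
for i in range(1,n):
    if st[i,4]>60:
        w=W[l==i];r=cv2.minAreaRect(w[:,:2].astype(np.float32));print("hi",c[i].round(),st[i,4],np.round(w.mean(0),3),np.round(r[0],3),np.round(r[1],3),round(r[2],1))
shift(.634,-.122,.15,.8)
E
```

```text
clock: 9.05
eef_pos: [0.5935, -0.4688, 0.2332]
tcp_rot: [0.003, 0.998, 0.067, 0.003]
force: [0.6, 0.2, 1.2]
finger_gap: 0.0564
finger_force: 0.0
215 [ 0.57924658 -0.36746682  0.12623529] [ 0.56321055 -0.37833855  0.07693857] [ 0.59629184 -0.36206565  0.14611335]
hi [215. 174.] 570 [0.636 0.067 0.059] [0.641 0.067] [0.033 0.116] 85.1
hi [293. 176.] 584 [ 0.634 -0.123  0.059] [ 0.64  -0.122] [0.115 0.032] 0.7
hi [211. 237.] 605 [0.481 0.071 0.059] [0.485 0.072] [0.113 0.032] 1.9
hi [289. 243.] 621 [ 0.473 -0.116  0.059] [ 0.477 -0.117] [0.032 0.116] 85.9
shift [0.0875, -0.3369, 0.0799] turn 6.9 from [ 0.5926 -0.4676  0.2299] yaw 7.7 t 9.1 j6 0.66
```

```bash
python3 -m inch '[[[0,0,0],0],[[0,0,0],0],[[0,0,0],0],[[0,0,0],0],[[0,0,0.03],0],[[0,0,0.06],0],[[0,0,0.1],0],[[0,0,0.122],0]]' 0; python3 -c "
from h import *
shift(.5735,-.332,.108,7.8)"
```

```text
clock: 9.9
eef_pos: [0.5904, -0.4653, 0.1013]
tcp_rot: [-0.002, 0.998, 0.068, -0.002]
force: [-0.2, 0.2, -0.8]
finger_gap: 0.0123
finger_force: 0.0
shift [0.0012, -0.1343, -0.0067] turn -0.0 from [ 0.5904 -0.4653  0.1013] yaw 7.8 t 9.9 j6 0.66
```

```bash
python3 -m inch '[[[0.001,0,-0.002],0],[[0.001,-0.03,-0.002],0],[[0.001,-0.05,-0.002],0],[[0.001,-0.065,-0.002],0],[[0.001,-0.08,-0.002],0],[[0.001,-0.095,-0.002],0],[[0.001,-0.11,-0.002],0],[[0.001,-0.12,-0.002],0]]'; python3 -m inch '[[[0,-0.005,0],0],[[0,-0.01,0],0],[[0,-0.013,0],0],[[0,-0.014,0],0],[[0,-0.014,0],0],[[0,-0.014,0],0],[[0,-0.014,0],0],[[0,-0.014,0],0]]';  python3 -m inch '[[[0,0.02,0],0],[[0,0.06,0],0],[[0,0.1,-0.02],0],[[0,0.12,-0.05],0],[[0,0.12,-0.1],0],[[0,0.12,-0.12],0],[[0,0.12,-0.12],0],[[0,0.12,-0.12],0]]';python3 - <<'E'
from h import *
from plant import grab_frame
f=grab_frame("top");W=cloud(f);w=W[(W[...,2]>.075)&(W[...,2]<.15)&(abs(W[...,0]-.575)<.05)&(W[...,1]>-.38)&(W[...,1]<-.25)]
print(len(w),w.mean(0),w.min(0),w.max(0))
shift(.634,-.122,.15,.8)
E
```

```text
clock: 10.7
eef_pos: [0.5776, -0.3478, 0.1098]
tcp_rot: [0.001, 0.998, 0.068, 0.001]
force: [0.3, -2.8, -1.2]
finger_gap: 0.0006
finger_force: 1.2
clock: 11.5
eef_pos: [0.5754, -0.3359, 0.1085]
tcp_rot: [0.001, 0.998, 0.067, 0.001]
force: [0.8, -5.7, 0.6]
finger_gap: 0.0002
finger_force: 2.6
clock: 12.3
eef_pos: [0.591, -0.4526, 0.2276]
tcp_rot: [-0.0, 0.998, 0.068, -0.0]
force: [-0.2, 0.1, -0.4]
finger_gap: 0.0004
finger_force: 0.0
174 [ 0.57399759 -0.33183442  0.11747647] [ 0.55648498 -0.36251733  0.07636622] [ 0.59106963 -0.31595027  0.13180568]
shift [0.0877, -0.3212, 0.0759] turn 7.0 from [ 0.5905 -0.4521  0.2259] yaw 7.8 t 12.35 j6 0.68
```

```bash
python3 -m inch '[[[0.01,-0.04,0],0],[[0.02,-0.085,0],2],[[0.035,-0.135,0],4],[[0.05,-0.185,0.01],7],[[0.06,-0.235,0.02],7],[[0.075,-0.28,0.04],7],[[0.086,-0.321,0.075],7],[[0.086,-0.321,0.076],7]]' 0.087; python3 -c "
from h import *
shift(.632,-.122,.042,.8)"
```

```text
clock: 13.15
eef_pos: [0.6295, -0.1173, 0.1455]
tcp_rot: [-0.002, 1.0, 0.009, -0.005]
force: [-1.6, -0.3, -0.9]
finger_gap: 0.0561
finger_force: 0.0
shift [0.0024, 0.0048, 0.1035] turn 0.2 from [ 0.6295 -0.1173  0.1455] yaw 1.0 t 13.15 j6 1.24
```

```bash
python3 -m inch '[[[0,0,0],0],[[0,0,0],0],[[0,0,0],0],[[0,0,0.04],0],[[0,0,0.07],0],[[0,0,0.095],0],[[0,0,0.107],0],[[0,0,0.107],0]]' 0.087; python3 -m inch '[[[0,0,0],0],[[0,0,0],0],[[0,0,0],0],[[0,0,0],0],[[0,0,0],0],[[0,0,0],0],[[0,0,0],0],[[0,0,-0.02],0]]' 0 30;python3 -m inch '[[[0,0,-0.02],0],[[0,0,-0.04],0],[[0,0,-0.06],0],[[0,0,-0.06],0],[[0,0,-0.06],0],[[0,0,-0.06],0],[[0,0,-0.06],0],[[0,0,-0.06],0]]'; python3 -c "
from h import *
shift(.605,.349,.08,.3)"
```

```text
clock: 13.95
eef_pos: [0.6319, -0.1242, 0.0436]
tcp_rot: [-0.0, 1.0, 0.006, -0.001]
force: [-0.7, 0.1, -0.2]
finger_gap: 0.0871
finger_force: 0.0
clock: 14.75
eef_pos: [0.6303, -0.1223, 0.0616]
tcp_rot: [-0.001, 1.0, 0.007, -0.003]
force: [-0.2, -0.3, -0.1]
finger_gap: 0.0307
finger_force: 0.0
clock: 15.55
eef_pos: [0.6323, -0.123, 0.1235]
tcp_rot: [-0.0, 1.0, 0.007, -0.001]
force: [0.3, -0.6, -0.1]
finger_gap: 0.0005
finger_force: 0.0
shift [-0.0211, -0.4723, 0.0435] turn 0.4 from [ 0.6323 -0.123   0.1235] yaw 0.7 t 15.55 j6 1.24
```

```bash
cat >> h.py <<'E'
def blanks():
    from plant import grab_frame
    f=grab_frame("side");W=cloud(f)
    for nm,f in(("side",f),("top",grab_frame("top"))):
        W=cloud(f);o=orange(f["image"]);n,l,st,c=cv2.connectedComponentsWithStats(o)
        for i in range(1,n):
            w=np.nanmean(W[l==i],0)
            if st[i,4]>15 and w[0]<.72 and w[2]<.15: print(nm,c[i].round(),st[i,4],w.round(3))
        m=((W[...,2]>.05)&(W[...,2]<.075)&(abs(W[...,1])<.18)&(W[...,0]<.7)).astype(np.uint8)
        n,l,st,c=cv2.connectedComponentsWithStats(m)
        for i in range(1,n):
            if st[i,4]>60:
                r=cv2.minAreaRect(W[l==i][:,:2].astype(np.float32));print(nm,"rect",np.round(r[0],3),np.round(r[1],3),round(r[2],1))
    return f
E
python3 -m inch '[[[0,0,0],0],[[-0.02,0.05,-0.05],0],[[-0.05,0.1,-0.05],0],[[-0.08,0.13,-0.05],0],[[-0.1,0.13,-0.05],0],[[-0.1,0.13,-0.05],0],[[-0.1,0.13,-0.05],0],[[-0.1,0.13,-0.05],0]]' 0.06; python3 -c "
from h import *
blanks()"
```

```text
clock: 16.35
eef_pos: [0.5354, -0.254, 0.1749]
tcp_rot: [-0.0, 1.0, 0.007, 0.0]
force: [0.2, 0.9, 0.2]
finger_gap: 0.0554
finger_force: 0.0
side rect [ 0.641 -0.12 ] [0.113 0.037] 0.4
side rect [ 0.48  -0.115] [0.039 0.114] 83.8
side rect [0.023 0.031] [0.062 0.13 ] 55.7
side rect [0.642 0.068] [0.036 0.115] 84.9
side rect [0.487 0.073] [0.114 0.035] 1.8
top [215. 163.] 25 [0.66  0.068 0.06 ]
top [ 87. 182.] 82 [0.613 0.405 0.016]
top [213. 184.] 30 [0.608 0.072 0.06 ]
top [290. 232.] 21 [ 0.497 -0.118  0.06 ]
top [ 99. 237.] 64 [0.472 0.361 0.016]
top [210. 238.] 74 [0.478 0.073 0.06 ]
top [ 97. 269.] 68 [0.394 0.362 0.017]
top rect [0.641 0.067] [0.032 0.115] 84.9
top rect [ 0.639 -0.122] [0.115 0.032] 0.7
top rect [0.485 0.072] [0.113 0.032] 2.3
top rect [ 0.477 -0.117] [0.032 0.115] 85.8
```

```bash
python3 -m inch '[[[0.03,-0.04,0],0],[[0.06,-0.08,0.02],0],[[0.1,-0.131,0.05],0],[[0.1,-0.131,0.07],0],[[0.1,-0.131,0.1],0],[[0.1,-0.131,0.125],0],[[0.1,-0.131,0.132],0],[[0.1,-0.131,0.132],0]]' 0.06; python3 -c "
from h import *
shift(.632,-.122,.042,.8)"
python3 -m inch '[[[0,0,0],0],[[0,0,0],0],[[0,0,0],0],[[0,0,0],0],[[0,0,0],0],[[0,0,0],0],[[0,0,0],0],[[0,0,0],0]]' 0 30;python3 -m inch '[[[0,0,0],0],[[0,0,0],0],[[0,0,-0.02],0],[[0,0,-0.04],0],[[0,0,-0.06],0],[[0,0,-0.08],0],[[0,0,-0.08],0],[[0,0,-0.08],0]]'; python3 -c "
from h import *
shift(.605,.349,.12,.3)"
```

```text
clock: 17.25
eef_pos: [0.6322, -0.1211, 0.0413]
tcp_rot: [-0.001, 1.0, 0.007, -0.001]
force: [0.7, 0.3, 0.5]
finger_gap: 0.0596
finger_force: 0.0
shift [-0.0002, 0.0009, -0.0007] turn 0.0 from [ 0.6322 -0.1211  0.0413] yaw 0.8 t 17.25 j6 1.24
clock: 18.05
eef_pos: [0.6329, -0.1222, 0.0428]
tcp_rot: [-0.0, 1.0, 0.007, -0.0]
force: [-0.1, -0.1, 0.1]
finger_gap: 0.005
finger_force: 0.0
clock: 18.85
eef_pos: [0.6332, -0.1223, 0.1228]
tcp_rot: [0.0, 1.0, 0.007, 0.0]
force: [-0.0, -0.8, 0.5]
finger_gap: 0.0007
finger_force: 0.0
shift [-0.022, -0.4716, 0.0028] turn 0.5 from [ 0.6332 -0.1223  0.1228] yaw 0.8 t 18.85 j6 1.24
```

Run:
```python
from h import *
from plant import grab_frame
f=grab_frame("wrist");g=grab_frame("side");print(f["K"].tolist(),f["hand_eye"].round(3).tolist())
W=cloud(g);
c=np.zeros((384,800,3),np.uint8);c[:,:512]=f["image"];c[:,512:]=cv2.resize(g["image"],(288,384)) if 0 else g["image"][:,130:418]
cv2.imwrite("pics/w1.png",c[:,:,::-1])
```

```text
[[297.3186396354542, 0.0, 253.131505589365], [0.0, 297.3186396354542, 195.09460473709385], [0.0, 0.0, 1.0]] [[-0.001, -0.963, -0.269, 0.073], [1.0, -0.001, -0.0, -0.0], [-0.0, -0.269, 0.963, -0.184], [0.0, 0.0, 0.0, 1.0]]
```

View pics/w1.png

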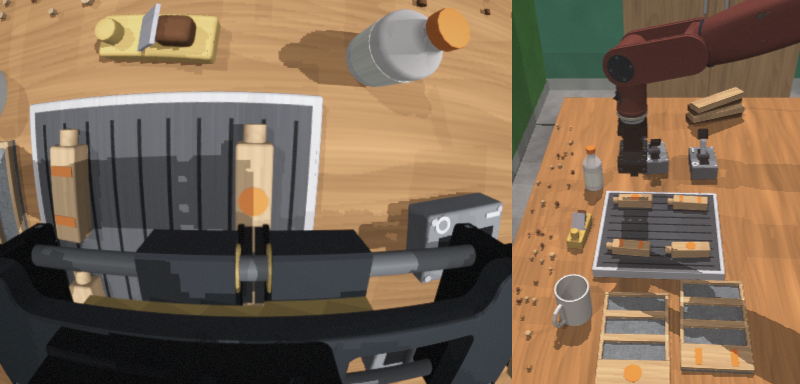

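```bash
cat >> h.py <<'E'
def wcloud():
    from plant import grab_frame
    p,a,s=pose();w,x,y,z=s["tcp_rot"]
    from scipy.spatial.transform import Rotation as Ro
    f=grab_frame("wrist");K=f["K"];v,u=np.mgrid[:384,:512]
    dx=u-K[0,2];dy=v-K[1,2];r=np.hypot(dx,dy)+1e-9;th=r/K[0,0];Z=f["z_map"]
    t=np.tan(th);P=np.stack([dx/r*t*Z,dy/r*t*Z,Z],-1)
    T=P@f["hand_eye"][:3,:3].T+f["hand_eye"][:3,3]
    Wd=T@Ro.from_quat([x,y,z,w]).as_matrix().T+p;Wd[Z==0]=np.nan
    return f,T,Wd
E
python3 - <<'E'
from h import *
f,T,W=wcloud()
for v in (175,201,215,222,226,230,235,240,250,265,280):print(v,f["z_map"][v,253].round(3),"tool",T[v,253].round(3),"world",W[v,253].round(3))
print("left pad",T[265,240].round(3),T[265,200].round(3),"bands",W[175,62].round(3))
E
```

```text
175 0.25 tool [ 0.022 -0.     0.061] world [ 0.654 -0.121  0.06 ]
201 0.254 tool [ 0.    -0.     0.059] world [ 0.632 -0.122  0.062]
215 0.257 tool [-0.013 -0.     0.059] world [ 0.619 -0.122  0.062]
222 0.261 tool [-0.02  -0.     0.061] world [ 0.612 -0.122  0.061]
226 0.172 tool [ 0.01  -0.    -0.024] world [ 0.642 -0.122  0.145]
230 0.166 tool [ 0.01 -0.   -0.03] world [ 0.642 -0.122  0.151]
235 0.159 tool [ 0.01  -0.    -0.037] world [ 0.642 -0.122  0.158]
240 0.155 tool [ 0.009 -0.    -0.042] world [ 0.641 -0.122  0.163]
250 0.151 tool [ 0.006 -0.    -0.047] world [ 0.638 -0.122  0.168]
265 0.084 tool [ 0.031 -0.    -0.109] world [ 0.664 -0.121  0.23 ]
280 0.086 tool [ 0.026 -0.    -0.109] world [ 0.658 -0.121  0.23 ]
left pad [ 0.031 -0.004 -0.109] [ 0.035 -0.014 -0.115] bands [0.655 0.065 0.061]
```

```bash
python3 -m inch '[[[0,0,0],0],[[0,0,0],0],[[0,0,0],0],[[0,0,0],0],[[0,0,0],0],[[0,0,0.04],0],[[0,0,0.07],0],[[0,0,0.085],0]]' 0.055; python3 -m inch '[[[0,0,0.003],0],[[0,0,0.006],0],[[0,0,0.009],0],[[0,0,0.012],0],[[0,0,0.014],0],[[0,0,0.016],0],[[0,0,0.016],0],[[0,0,0.016],0]]'; 
python3 -m inch '[[[0,0,0],0],[[0,0,0],0],[[0,0,0],0],[[0,0,0],0],[[0,0,0],0],[[0,0,0],0],[[0,0,0],0],[[0,0,0],0]]' 0 30
```

```text
clock: 19.8
eef_pos: [0.6309, -0.1215, 0.0347]
tcp_rot: [-0.001, 1.0, 0.007, -0.002]
force: [-0.9, -0.7, -1.0]
finger_gap: 0.0524
finger_force: 0.0
clock: 20.6
eef_pos: [0.633, -0.1222, 0.0219]
tcp_rot: [-0.0, 1.0, 0.007, 0.0]
force: [-0.1, -0.4, -0.4]
finger_gap: 0.0548
finger_force: 0.0
clock: 21.4
eef_pos: [0.633, -0.1222, 0.0219]
tcp_rot: [0.0, 1.0, 0.007, 0.0]
force: [1.0, 0.8, 0.8]
finger_gap: 0.0317
finger_force: 29.9
```

```bash
python3 -m inch '[[[0,0,-0.03],0],[[0,0,-0.06],0],[[0,-0.02,-0.09],0],[[-0.005,-0.06,-0.1],0],[[-0.01,-0.1,-0.1],0],[[-0.015,-0.145,-0.1],0],[[-0.02,-0.19,-0.1],0],[[-0.028,-0.235,-0.1],0]]'; python3 -m inch '[[[0,-0.04,0],0],[[0,-0.08,0],0],[[0,-0.12,0],0],[[0,-0.16,0],0],[[0,-0.2,0],0],[[0,-0.225,0],0],[[0,-0.236,0],0],[[0,-0.236,0],0]]'; python3 -c "
from h import *
shift(.605,.349,.0,.3)
f,T,W=wcloud();cv2.imwrite('pics/w2.png',f['image'][:,:,::-1]);o=orange(f['image']);n,l,st,c=cv2.connectedComponentsWithStats(o)
for i in range(1,n):
    if st[i,4]>30:print(c[i].round(),st[i,4],np.nanmean(W[l==i],0).round(3))
"
```

```text
clock: 22.2
eef_pos: [0.6015, 0.114, 0.1219]
tcp_rot: [-0.0, 1.0, 0.006, 0.0]
force: [1.3, 0.1, -0.9]
finger_gap: 0.0319
finger_force: 29.9
clock: 23.0
eef_pos: [0.5983, 0.3494, 0.1214]
tcp_rot: [0.0, 1.0, 0.008, -0.0]
force: [-0.6, 0.1, -0.4]
finger_gap: 0.0316
finger_force: 29.9
shift [0.0067, 0.0005, 0.1214] turn 0.6 from [0.5983 0.3494 0.1214] yaw 0.9 t 23.0 j6 1.97
```

View pics/w2.png

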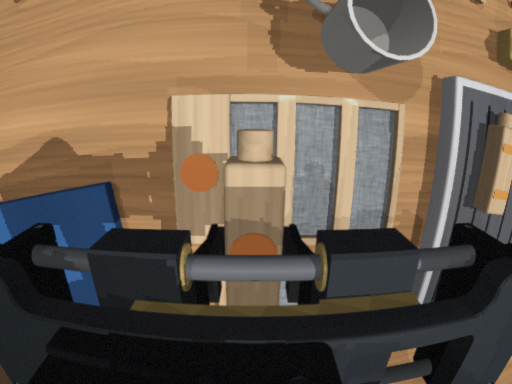

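Run:
```python
from h import *
f,T,W=wcloud();im=f["image"].astype(int)
sat=(im[...,0]-im[...,2])  # wood warm vs grey felt
for v in (150,200):
    r=sat[v]>35; e=[u for u in range(175,410) if r[u]!=r[u-1]]
    print(v,[(u,W[v,u][:2].round(3).tolist(),W[v,u][2].round(3)) for u in e if not 220<u<288])
print([W[v,199].round(3) for v in(157,172,188)])
for u in (240,265,320,375):
    print(u,[ (v,W[v,u].round(3).tolist()) for v in range(90,120) if sat[v,u]<35][:1])
```

```text
150 [(293, [0.636, 0.308], np.float64(0.006)), (338, [0.639, 0.263], np.float64(0.015)), (355, [0.639, 0.242], np.float64(0.008)), (394, [0.642, 0.2], np.float64(0.016))]
200 [(291, [0.583, 0.308], np.float64(0.007)), (334, [0.586, 0.263], np.float64(0.014)), (351, [0.584, 0.241], np.float64(0.006)), (389, [0.587, 0.199], np.float64(0.016))]
[array([0.63 , 0.402, 0.018]), array([0.615, 0.402, 0.019]), array([0.598, 0.403, 0.017])]
240 [(102, [0.684, 0.362, 0.01])]
265 [(103, [0.683, 0.337, 0.006])]
320 [(105, [0.683, 0.282, 0.008])]
375 [(109, [0.684, 0.221, 0.007])]
```

```bash
python3 -m inch '[[[0.007,0,0.02],0.5],[[0.007,0,0.05],0.5],[[0.007,0,0.08],0.5],[[0.007,0,0.1],0.5],[[0.007,0,0.11],0.5],[[0.007,0,0.116],0.5],[[0.007,0,0.121],0.5],[[0.007,0,0.121],0.5]]'; python3 -m inch '[[[0,0,0],0],[[0,0,0],0],[[0,0,0],0],[[0,0,0],0],[[0,0,-0.02],0],[[0,0,-0.06],0],[[0,0,-0.1],0],[[0,0,-0.14],0]]' 0.055;  python3 -c "
from h import *
shift(.634,.067,.14,-5.2);blanks()
f,T,W=wcloud();o=orange(f['image']);n,l,st,c=cv2.connectedComponentsWithStats(o)
for i in range(1,n):
    if st[i,4]>30:print(c[i].round(),st[i,4],np.nanmean(W[l==i],0).round(3))
"
```

```text
clock: 23.9
eef_pos: [0.6063, 0.3483, 0.0014]
tcp_rot: [-0.0, 1.0, 0.002, 0.0]
force: [0.6, -0.3, -0.4]
finger_gap: 0.0319
finger_force: 29.9
clock: 24.7
eef_pos: [0.6056, 0.3484, 0.1423]
tcp_rot: [0.0, 1.0, 0.002, -0.0]
force: [0.9, -0.4, 0.5]
finger_gap: 0.0549
finger_force: 0.0
shift [0.0272, 0.2816, 0.0023] turn 5.5 from [0.6056 0.3484 0.1423] yaw 0.3 t 24.7 j6 1.98
side rect [ 0.463 -0.113] [0.039 0.078] 87.3
side rect [0.022 0.031] [0.06 0.13] 57.1
side rect [0.487 0.073] [0.115 0.035] 1.7
top [216. 164.] 27 [0.66  0.066 0.06 ]
top [105. 184.] 55 [0.605 0.349 0.036]
top [213. 184.] 24 [0.608 0.07  0.06 ]
top [290. 233.] 26 [ 0.496 -0.117  0.06 ]
top [100. 237.] 68 [0.472 0.361 0.017]
top [210. 239.] 80 [0.478 0.073 0.061]
top [288. 255.] 29 [ 0.444 -0.113  0.06 ]
top [ 96. 269.] 75 [0.394 0.363 0.016]
top rect [0.641 0.067] [0.032 0.115] 85.3
top rect [0.485 0.072] [0.112 0.032] 2.0
top rect [ 0.477 -0.117] [0.032 0.116] 85.8
```

```bash
python3 -m inch '[[[0,0.03,0],0],[[0.005,0.075,0],2],[[0.01,0.12,0],4],[[0.02,0.165,0],5.3],[[0.028,0.21,0],5.3],[[0.028,0.25,0],5.3],[[0.028,0.281,0],5.3],[[0.028,0.281,0],5.3]]'; python3 -m inch '[[[0,0,0],0],[[0,0,0.04],0],[[0,0,0.08],0],[[0,0,0.1],0],[[0,0,0.11],0],[[0,0,0.12],0],[[0,0,0.12],0],[[0,0,0.12],0]]'; python3 -m inch '[[[0,0,0],0],[[0,0,0],0],[[0,0,0],0],[[0,0,0],0],[[0,0,0],0],[[0,0,-0.02],0],[[0,0,-0.06],0],[[0,0,-0.1],0]]' 0 30;  python3 -c "
from h import *
shift(.4228,.3072,.12,-1.2)
"
```

```text
clock: 25.65
eef_pos: [0.6343, 0.0633, 0.1392]
tcp_rot: [0.001, 0.999, -0.046, -0.001]
force: [-0.4, -0.0, -0.5]
finger_gap: 0.0551
finger_force: 0.0
clock: 26.45
eef_pos: [0.636, 0.068, 0.022]
tcp_rot: [-0.0, 0.999, -0.044, 0.001]
force: [0.8, -0.9, 0.3]
finger_gap: 0.0553
finger_force: 0.0
clock: 27.25
eef_pos: [0.6337, 0.0676, 0.1205]
tcp_rot: [0.0, 0.999, -0.044, -0.002]
force: [0.8, -0.4, -1.0]
finger_gap: 0.0318
finger_force: 30.0
shift [-0.2312, -0.2201, 0.0005] turn -3.9 from [0.6337 0.0676 0.1205] yaw -5.1 t 27.25 j6 1.64
```

```bash
python3 -m inch '[[[-0.02,-0.02,0],0],[[-0.05,-0.05,0],-2],[[-0.085,-0.08,0],-3.9],[[-0.12,-0.11,0],-3.9],[[-0.155,-0.145,0],-3.9],[[-0.19,-0.18,0],-3.9],[[-0.22,-0.21,0],-3.9],[[-0.231,-0.22,0],-3.9]]'
python3 - <<'E'
from h import *
shift(.4228,.3072,.0,-1.2)
f,T,W=wcloud();im=f["image"].astype(int);cv2.imwrite('pics/w3.png',f['image'][:,:,::-1])
sat=(im[...,0]-im[...,2])
for v in (150,200):
    r=sat[v]>35; e=[u for u in range(150,410) if r[u]!=r[u-1]]
    print(v,[(u,W[v,u].round(3).tolist()) for u in e])
E
```

```text
clock: 28.05
eef_pos: [0.4214, 0.3095, 0.1207]
tcp_rot: [-0.0, 1.0, -0.008, -0.001]
force: [0.4, 0.0, -1.2]
finger_gap: 0.0321
finger_force: 30.0
shift [0.0014, 0.0022, 0.1207] turn 0.2 from [0.4214 0.3095 0.1207] yaw -1.0 t 28.05 j6 2.07
150 [(232, [0.459, 0.33, 0.012]), (236, [0.476, 0.318, 0.148]), (271, [0.475, 0.299, 0.143]), (279, [0.459, 0.284, 0.017]), (297, [0.458, 0.265, 0.007]), (342, [0.459, 0.22, 0.017]), (359, [0.458, 0.198, 0.007]), (398, [0.461, 0.156, 0.017]), (406, [0.46, 0.139, 0.004])]
200 [(295, [0.405, 0.266, 0.006]), (338, [0.407, 0.221, 0.015]), (355, [0.404, 0.199, 0.007]), (393, [0.405, 0.156, 0.015]), (401, [0.402, 0.139, 0.004])]
```

```bash
python3 -m inch '[[[0.001,0.002,0.02],0],[[0.001,0.002,0.05],0],[[0.001,0.002,0.08],0],[[0.001,0.002,0.1],0],[[0.001,0.002,0.11],0],[[0.001,0.002,0.116],0],[[0.001,0.002,0.12],0],[[0.001,0.002,0.12],0]]'; python3 -m inch '[[[0,0,0],0],[[0,0,0],0],[[0,0,0],0],[[0,0,0],0],[[0,0,-0.02],0],[[0,0,-0.06],0],[[0,0,-0.1],0],[[0,0,-0.14],0]]' 0.055;  python3 -c "
from h import *
blanks();shift(.478,.0725,.14,2.0)
"
```

```text
clock: 28.9
eef_pos: [0.4259, 0.3051, 0.0013]
tcp_rot: [-0.0, 1.0, -0.01, 0.0]
force: [-0.0, -0.2, -0.4]
finger_gap: 0.0317
finger_force: 30.0
clock: 29.7
eef_pos: [0.425, 0.3049, 0.1424]
tcp_rot: [0.0, 1.0, -0.01, -0.0]
force: [1.1, 0.4, 0.2]
finger_gap: 0.055
finger_force: 0.0
side rect [ 0.48  -0.116] [0.036 0.115] 84.3
side rect [0.023 0.03 ] [0.065 0.13 ] 55.5
side rect [0.489 0.073] [0.11  0.033] 1.3
top [ 87. 182.] 145 [0.614 0.404 0.016]
top [105. 184.] 59 [0.605 0.349 0.036]
top [290. 233.] 29 [ 0.496 -0.117  0.061]
top [ 99. 237.] 69 [0.472 0.361 0.016]
top [210. 238.] 66 [0.478 0.072 0.06 ]
top [288. 255.] 26 [ 0.444 -0.113  0.06 ]
top rect [0.485 0.072] [0.112 0.033] 1.7
top rect [ 0.477 -0.117] [0.032 0.115] 85.8
shift [0.0533, 0.2338, 0.008] turn -3.1 from [0.4294 0.3073 0.148 ] yaw -1.1 t 29.8 j6 2.06
```

```bash
python3 -m inch '[[[0.005,0.03,0],0],[[0.015,0.075,0],-2],[[0.025,0.12,0],-3],[[0.035,0.165,0],-3],[[0.045,0.2,0],-3],[[0.053,0.225,0],-3],[[0.053,0.233,0],-3],[[0.053,0.233,0],-3]]'; python3 -c "
from h import *
shift(.478,.0725,.0215,2.0)
"
```

```text
clock: 30.6
eef_pos: [0.4733, 0.0704, 0.1404]
tcp_rot: [-0.0, 1.0, 0.015, -0.0]
force: [0.7, -0.1, -0.6]
finger_gap: 0.0549
finger_force: 0.0
shift [0.0048, -0.002, 0.1189] turn -0.3 from [0.4733 0.0704 0.1404] yaw 1.7 t 30.6 j6 1.52
```

```bash
python3 -m inch '[[[0.003,-0.002,0],0],[[0.004,-0.002,0.04],0],[[0.004,-0.002,0.08],0],[[0.004,-0.002,0.1],0],[[0.004,-0.002,0.11],0],[[0.004,-0.002,0.119],0],[[0.004,-0.002,0.119],0],[[0.004,-0.002,0.119],0]]'; python3 -m inch '[[[0,0,0],0],[[0,0,0],0],[[0,0,0],0],[[0,0,0],0],[[0,0,0],0],[[0,0,-0.02],0],[[0,0,-0.06],0],[[0,0,-0.1],0]]' 0 30;  python3 -c "
from h import *
shift(.605,.221,.12,0)
"
```

```text
clock: 31.4
eef_pos: [0.4785, 0.0735, 0.0229]
tcp_rot: [-0.0, 1.0, 0.016, 0.001]
force: [0.6, 0.2, -0.8]
finger_gap: 0.055
finger_force: 0.0
clock: 32.2
eef_pos: [0.4762, 0.0732, 0.1219]
tcp_rot: [-0.0, 1.0, 0.016, -0.002]
force: [0.8, 0.3, -0.8]
finger_gap: 0.0316
finger_force: 30.0
shift [0.1335, -0.1436, 0.0019] turn 1.8 from [0.4762 0.0732 0.1219] yaw 1.8 t 32.2 j6 1.53
```

```bash
python3 -m inch '[[[0.02,-0.02,0],1.8],[[0.045,-0.045,0],1.8],[[0.07,-0.075,0],1.8],[[0.095,-0.1,0],1.8],[[0.12,-0.13,0],1.8],[[0.132,-0.144,0],1.8],[[0.132,-0.144,0],1.8],[[0.132,-0.144,0],1.8]]';  python3 -c "
from h import *
shift(.605,.221,.0,0)
"
```

```text
clock: 33.0
eef_pos: [0.604, 0.2211, 0.121]
tcp_rot: [0.0, 1.0, 0.001, -0.001]
force: [-0.8, -0.2, -0.7]
finger_gap: 0.0319
finger_force: 30.0
shift [0.001, 0.0001, 0.121] turn 0.1 from [0.604  0.2211 0.121 ] yaw 0.1 t 33.0 j6 1.8
```

```bash
python3 -m inch '[[[0.001,0,0.02],0],[[0.001,0,0.05],0],[[0.001,0,0.08],0],[[0.001,0,0.1],0],[[0.001,0,0.11],0],[[0.001,0,0.116],0],[[0.001,0,0.12],0],[[0.001,0,0.12],0]]'; python3 -m inch '[[[0,0,0],0],[[0,0,0],0],[[0,0,0],0],[[0,0,0],0],[[0,0,-0.02],0],[[0,0,-0.06],0],[[0,0,-0.1],0],[[0,0,-0.14],0]]' 0.055;  python3 -m inch '[[[-0.015,0.04,0],1],[[-0.03,0.085,0],3],[[-0.045,0.13,0],5],[[-0.06,0.175,0],5],[[-0.075,0.22,0],5],[[-0.09,0.26,0],5],[[-0.11,0.29,0],5],[[-0.11,0.29,0],5]]'; python3 -c "
from h import *
blanks();shift(.4705,-.115,.14,-5)
"
```

```text
clock: 33.8
eef_pos: [0.6062, 0.2212, 0.0025]
tcp_rot: [-0.0, 1.0, 0.0, 0.0]
force: [0.2, -0.1, -0.5]
finger_gap: 0.0316
finger_force: 30.0
clock: 34.6
eef_pos: [0.6055, 0.2213, 0.1433]
tcp_rot: [0.0, 1.0, 0.0, -0.0]
force: [0.5, 0.4, -0.6]
finger_gap: 0.0549
finger_force: 0.0
clock: 35.4
eef_pos: [0.4943, -0.0719, 0.142]
tcp_rot: [0.001, 0.999, -0.045, -0.0]
force: [0.3, 1.0, -0.7]
finger_gap: 0.0548
finger_force: 0.0
side rect [ 0.48  -0.115] [0.037 0.114] 86.5
side rect [0.02  0.031] [0.062 0.13 ] 60.1
top [ 87. 182.] 122 [0.614 0.405 0.016]
top [105. 184.] 44 [0.605 0.348 0.036]
top [156. 186.] 30 [0.605 0.218 0.036]
top [ 99. 237.] 66 [0.472 0.361 0.016]
top [117. 247.] 28 [0.45  0.307 0.036]
top [ 97. 269.] 75 [0.394 0.362 0.016]
top [115. 268.] 24 [0.399 0.307 0.036]
shift [-0.0215, 0.0478, 0.0022] turn -0.1 from [ 0.4961 -0.0693  0.1422] yaw -5.1 t 35.5 j6 1.36
```

```bash
python3 -m inch '[[[-0.01,0.025,0],0],[[-0.021,0.047,0],0],[[-0.021,0.047,0.03],0],[[-0.021,0.047,0.07],0],[[-0.021,0.047,0.1],0],[[-0.021,0.047,0.115],0],[[-0.021,0.047,0.12],0],[[-0.021,0.047,0.12],0]]'; python3 -m inch '[[[0,0,0],0],[[0,0,0],0],[[0,0,0],0],[[0,0,0],0],[[0,0,0],0],[[0,0,-0.02],0],[[0,0,-0.06],0],[[0,0,-0.1],0]]' 0 30;  python3 -c "
from h import *
shift(.420,.179,.12,-1.2)
"
```

```text
clock: 36.3
eef_pos: [0.4712, -0.1128, 0.0215]
tcp_rot: [-0.0, 0.999, -0.042, -0.0]
force: [-1.2, -0.3, -0.2]
finger_gap: 0.0549
finger_force: 0.0
clock: 37.1
eef_pos: [0.4699, -0.1133, 0.122]
tcp_rot: [-0.001, 0.999, -0.043, -0.001]
force: [1.0, -1.3, -0.3]
finger_gap: 0.0317
finger_force: 30.0
shift [-0.075, -0.2869, 0.002] turn -3.8 from [ 0.4699 -0.1133  0.122 ] yaw -5.0 t 37.1 j6 1.26
```

```bash
python3 -m inch '[[[-0.01,-0.03,0],0],[[-0.02,-0.07,0],-2],[[-0.03,-0.115,0],-3.8],[[-0.04,-0.16,0],-3.8],[[-0.05,-0.205,0],-3.8],[[-0.065,-0.25,0],-3.8],[[-0.075,-0.287,0],-3.8],[[-0.075,-0.287,0],-3.8]]';  python3 -c "
from h import *
shift(.420,.179,.0,-1.2)
"
```

```text
clock: 37.9
eef_pos: [0.4197, 0.1824, 0.1218]
tcp_rot: [-0.001, 1.0, -0.007, -0.0]
force: [0.1, -0.2, -0.4]
finger_gap: 0.0321
finger_force: 30.0
shift [0.0004, 0.0034, 0.1218] turn 0.3 from [0.4197 0.1824 0.1218] yaw -0.9 t 37.9 j6 1.82
```

```bash
python3 -m inch '[[[0,0.001,0.02],0],[[0,0.001,0.05],0],[[0,0.001,0.08],0],[[0,0.001,0.1],0],[[0,0.001,0.11],0],[[0,0.001,0.116],0],[[0,0.001,0.12],0],[[0,0.001,0.12],0]]'; python3 -m inch '[[[0,0,0],0],[[0,0,0],0],[[0,0,0],0],[[0,0,0],0],[[0,0,-0.02],0],[[0,0,-0.06],0],[[0,0,-0.1],0],[[0,0,-0.14],0]]' 0.055;  python3 -m inch '[[[0.015,0.04,-0.02],0],[[0.03,0.085,-0.04],0],[[0.045,0.13,-0.06],0],[[0.06,0.175,-0.06],0],[[0.075,0.22,-0.06],0],[[0.09,0.26,-0.06],0],[[0.11,0.29,-0.06],0],[[0.11,0.29,-0.06],0]]' 0
python3 - <<'E'
from h import *
f=blanks();cv2.imwrite("pics/t2.png",f["image"][:,:,::-1])
W=cloud(f);w=W[(W[...,2]>.075)&(W[...,2]<.15)&(abs(W[...,0]-.575)<.05)&(W[...,1]>-.38)&(W[...,1]<-.25)]
print(len(w),w.mean(0),w.min(0),w.max(0))
shift(.574,-.25,.2,7.8)
E
```

```text
clock: 38.7
eef_pos: [0.4216, 0.1776, 0.0022]
tcp_rot: [-0.0, 1.0, -0.01, 0.0]
force: [-0.3, -0.1, -1.0]
finger_gap: 0.0318
finger_force: 30.0
clock: 39.5
eef_pos: [0.4207, 0.1776, 0.1434]
tcp_rot: [0.0, 1.0, -0.01, -0.0]
force: [0.6, 0.3, -0.1]
finger_gap: 0.0549
finger_force: 0.0
clock: 40.3
eef_pos: [0.5265, -0.1184, 0.2017]
tcp_rot: [0.001, 1.0, -0.012, 0.0]
force: [0.2, 0.9, 0.7]
finger_gap: 0.0026
finger_force: 0.0
side rect [0.023 0.03 ] [0.062 0.13 ] 55.7
top [ 85. 182.] 49 [0.614 0.409 0.016]
top [ 99. 237.] 65 [0.472 0.361 0.016]
top [117. 247.] 29 [0.45  0.305 0.036]
top [168. 250.] 21 [0.447 0.177 0.037]
top [ 96. 269.] 73 [0.394 0.362 0.016]
top [116. 268.] 33 [0.399 0.306 0.036]
top [167. 272.] 17 [0.394 0.179 0.036]<stdin>:4: RuntimeWarning: Mean of empty slice.
  ret = um.true_divide(
Traceback (most recent call last):
ValueError: zero-size array to reduction operation minimum which has no identity
```

View pics/t2.png

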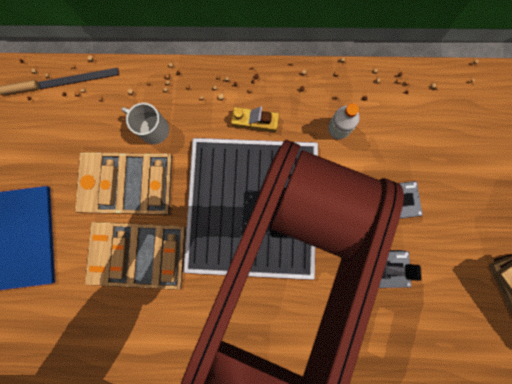

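```bash
python3 -c "
from h import *
shift(.567,-.276,.2,7.8)"
```

```text
shift [0.0455, 0.1602, 0.0014] turn -9.0 from [ 0.525  -0.1148  0.2014] yaw -1.2 t 40.4 j6 1.23
```

```bash
python3 -m inch '[[[0.01,0.04,0],-3],[[0.02,0.08,0],-6],[[0.035,0.12,0],-9],[[0.0455,0.16,0],-9],[[0.0455,0.16,0.03],-9],[[0.0455,0.16,0.07],-9],[[0.0455,0.16,0.1],-9],[[0.0455,0.16,0.116],-9]]'; python3 -c "
from h import *
p,a,s=pose();print(s['force']);shift(.582,-.3829,.085,7.8)"
```

```text
clock: 41.2
eef_pos: [0.5657, -0.2725, 0.0826]
tcp_rot: [-0.002, 0.998, 0.069, -0.002]
force: [-0.5, 0.6, -0.7]
finger_gap: 0.0005
finger_force: 0.0
[-0.52858616  0.5831313  -0.66511678]
shift [0.0009, 0.1115, -0.0024] turn 0.1 from [ 0.5657 -0.2725  0.0826] yaw 7.9 t 41.2 j6 0.86
```

```bash
python3 -m inch '[[[0.001,0.01,0],0],[[0.001,0.025,0],0],[[0.001,0.04,0],0],[[0.001,0.055,0],0],[[0.001,0.07,0],0],[[0.001,0.082,0],0],[[0.001,0.092,0],0],[[0.001,0.1,0],0]]';python3 -m inch '[[[0,0.003,0],0],[[0,0.006,0],0],[[0,0.009,0],0],[[0,0.011,0],0],[[0,0.011,0],0],[[0,0.011,0],0],[[0,0.011,0],0],[[0,0.011,0],0]]'
```

```text
clock: 42.0
eef_pos: [0.5829, -0.3752, 0.0865]
tcp_rot: [0.0, 0.998, 0.068, 0.001]
force: [1.6, 4.3, -0.4]
finger_gap: 0.0003
finger_force: 1.8
clock: 42.8
eef_pos: [0.5836, -0.3855, 0.086]
tcp_rot: [0.0, 0.998, 0.068, -0.0]
force: [-1.2, 1.1, 0.1]
finger_gap: 0.0006
finger_force: 0.7
```

```bash
python3 -m inch '[[[0,0.001,0],0],[[0,0.002,0],0],[[0,0.003,0],0],[[0,0.004,0],0],[[0,0.005,0],0],[[0,0.005,0],0],[[0,0.005,0],0],[[0,0.005,0],0]]';python3 -m inch '[[[0,0.001,0],0],[[0,0.002,0],0],[[0,0.003,0],0],[[0,0.004,0],0],[[0,0.004,0],0],[[0,0.004,0],0],[[0,0.004,0],0],[[0,0.004,0],0]]'
```

```text
clock: 43.6
eef_pos: [0.5843, -0.3889, 0.0857]
tcp_rot: [-0.001, 0.998, 0.069, -0.0]
force: [-1.5, 6.9, 1.0]
finger_gap: 0.0006
finger_force: 3.4
clock: 44.4
eef_pos: [0.5843, -0.3891, 0.0856]
tcp_rot: [-0.004, 0.998, 0.069, -0.001]
force: [-5.2, 18.9, 8.0]
finger_gap: 0.0006
finger_force: 9.7
```

```bash
python3 -m inch '[[[0,-0.01,0],0],[[0,-0.04,0],0],[[0,-0.08,0],0],[[0,-0.11,-0.02],0],[[0,-0.13,-0.06],0],[[0,-0.13,-0.1],0],[[-0.02,-0.15,-0.12],0],[[-0.06,-0.19,-0.12],0]]';python3 -m inch '[[[-0.03,-0.04,0],0],[[-0.06,-0.08,0],0],[[-0.09,-0.12,0],0],[[-0.1,-0.16,0],0],[[-0.1,-0.2,0],0],[[-0.1,-0.2,0],0],[[-0.1,-0.2,0],0],[[-0.1,-0.2,0],0]]'
python3 - <<'E'
from h import *
f=blanks();W=cloud(f);cv2.imwrite("pics/t3.png",f["image"][:,:,::-1])
for x,y in((.575,-.40),(.42,-.38)):
    w=W[(W[...,2]>.075)&(W[...,2]<.15)&(abs(W[...,0]-x)<.05)&(abs(W[...,1]-y)<.08)];print(len(w),w.mean(0),w.min(0),w.max(0))
for u,v in((105,184),(156,186),(117,258),(168,261)):print(W[v,u].round(3))
E
```

```text
clock: 45.2
eef_pos: [0.5083, -0.2212, 0.2115]
tcp_rot: [0.004, 0.998, 0.068, 0.005]
force: [-0.3, 0.7, 0.6]
finger_gap: 0.0003
finger_force: 0.0
clock: 46.0
eef_pos: [0.3791, -0.0347, 0.2064]
tcp_rot: [0.001, 0.998, 0.068, 0.001]
force: [-0.3, -0.1, -0.0]
finger_gap: 0.0003
finger_force: 0.0
side rect [0.022 0.03 ] [0.062 0.13 ] 56.0
top [ 87. 182.] 117 [0.613 0.404 0.016]
top [105. 184.] 49 [0.605 0.349 0.036]
top [155. 185.] 68 [0.607 0.221 0.036]
top [ 99. 237.] 67 [0.472 0.361 0.016]
top [117. 247.] 29 [0.45  0.306 0.035]
top [168. 250.] 30 [0.446 0.177 0.036]
top [ 96. 269.] 66 [0.394 0.364 0.017]
top [115. 268.] 21 [0.399 0.308 0.036]
346 [ 0.58428119 -0.40230977  0.11069432] [ 0.56818521 -0.42391625  0.07556432] [ 0.60265412 -0.37843316  0.13213598]
365 [ 0.41898597 -0.37432824  0.11083542] [ 0.40210145 -0.39584728  0.07515411] [ 0.43577064 -0.34790112  0.13122547]
[0.606 0.347 0.038]
[0.604 0.218 0.035]
[0.423 0.304 0.036]
[0.42  0.177 0.037]
```

View pics/t3.png

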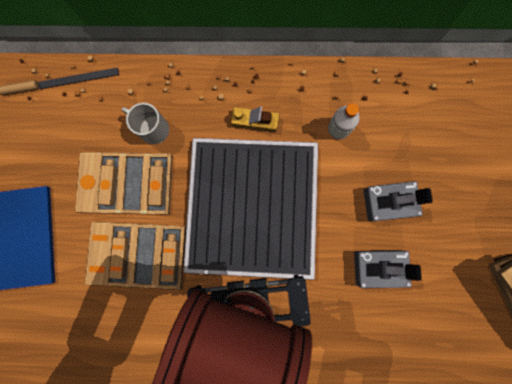

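Both levers stand fully on at (425,197) and (413,271). All four blanks lie in their slots at about (105,184), (156,186), (117,257) and (169,261), and the bystanders have not moved.

```bash
python3 -c "
from plant import env
print(env.job_done())"
```

```text
the job is handed in; nothing more can be done
None
```

The job is handed in, with no verdict returned: the camera showed all four blanks flat in slots of their own racks, both breakers on and the bystanders unmoved, but early on, before any blank was moved, I knocked the tripped lever back to half-way and had to push it off again.

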